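# Catch the falling lid of a gauge case and lower it shut

### The job

Close the blue gauge case without banging it: with a fingertip, tip the open lid from behind past its balance and let it fall free, then catch it from underneath on a finger while its front lip is still at least a hand's width (80 mm) above the case, and lower it slowly until it is fully shut. Never pinch or grip the lid, leave the loose things around the case alone, and finish with the hand clear.

Things in the scene. Friction and masses are not known exactly. Their poses are not given: they have to be found in the camera images.
- case: blue painted sheet-steel gauge case, fixed to the table: an open box 150 (its x) x 220 (its y) x 70 mm high, with gauges lying in a black liner. Origin: centre of its underside, on the table. Its x axis points from the front wall (lip side, to the robot's right) to the rear wall (hinge side, to its left), within 0.35 rad of world +y; z up.
- case_lid (a joint): lid angle in rad about the horizontal hinge along the top of the rear wall: 0 = shut (lid level on the rim), 1.57 = upright, 1.76 = stop, leaning back. It starts upright, leaning slightly back (1.62 to 1.73), and stiction in the hinge holds it there. Pushed forward past about 1.3 it falls by itself on a weak, worn damper: slowly at first, some 3 to 5 s to shut, and it would arrive at 0.55 to 0.8 rad/s, which is a bang. It takes under 2 N at the lip to tip or to carry it.
- lid_hinge (a point): middle of the hinge line, on the top edge of the case's rear wall: 75 mm behind the case's centre, 70 mm above the table. Fixed.
- lid_lip (a point): middle of the lid's front edge, at its underside (the side that faces into the case when shut), 182 mm from the hinge line; moves with the lid. Its x axis points along the lid from lip to hinge, y along the lip, z out of the lid's outer (upper, blue) face. The last 32 mm of the lid, 160 mm wide with a yellow stripe outside, is a lip that overhangs the front wall of the case when shut, 70 mm above the table, so that a finger can stay beneath it to the end.
- lid_liner: black inner layer of the lid, 5 mm thick, 220 mm wide (160 mm at the lip): its under side is the face to catch. Origin in the middle of the hinge line, axes as lid_lip.
- lid_skin: blue outer steel layer of the lid, 4 mm thick on top of the liner (lid 9 mm thick in all, with flat steel strips 1 mm proud that are only looks): its outer face is the rear of the open lid. Lid mass about 0.37 kg, varying by some 15 percent. Same origin and axes as the liner.
- pocket1: loose bright folded sheet-metal pocket, open on top, 60 x 50 x 42 mm, origin at the centre of its underside. Leave alone.
- pocket2: as pocket1. Leave alone.
- pocket3: as pocket1. Leave alone.
- tape_measure: loose yellow tape measure, 56 x 34 x 50 mm high, origin at the centre of its underside. Leave alone.
- wrench: loose steel wrench lying flat on the table behind the case, origin at its underside. Leave alone.
- oil_can: loose green oil can beside the case, 52 mm across, 130 mm high, origin at the centre of its underside. Leave alone.

How it is judged (in metres and radians):
On the way, in this order (a step that is already met when the one before it is completed fails the run):
1. the lid, tipped past its balance, falls free of the fingers (value of joint case_lid between 0.45 and 1.35 rad and velocity of joint case_lid below -0.05 rad/s and contact force between the arm and case_lid below 0.05 N), for 0.1 s.
2. the lid is caught from underneath on a finger with its lip still 54 mm or more above the case, and no longer falls freely (value of joint case_lid between 0.3 and 1.35 rad and velocity of joint case_lid above -0.4 rad/s and contact force between the fingers and lid_liner above 0.2 N), for 0.2 s.
At the end, for the whole second after the job is handed in: the lid is fully shut (joint below 0.02 rad, lip within about 4 mm of home) and at rest (value of joint case_lid below 0.02 rad and velocity of joint case_lid between -0.05 and 0.05 rad/s); the robot touches nothing.
It fails at once if the lid comes down hard: faster than 0.45 rad/s (8 cm/s at the lip) in its last 0.3 rad, but for the last 7 mm of the lip's way (value of joint case_lid between 0.04 and 0.3 rad and velocity of joint case_lid below -0.45 rad/s).
It fails at once if the lid is pinched: fingers press on its inner and outer faces at once with over 4 N each (contact force between the fingers and lid_liner above 4 N and contact force between the fingers and lid_skin above 4 N).
It fails at once if one of the loose things around the case is shifted by more than 20 mm, lifted or tipped over (distance of any of pocket1, tape_measure, pocket2, oil_can, pocket3, wrench from where it was at the start of the episode above 0.02 m or angle between any of pocket1, tape_measure, pocket2, oil_can, pocket3, wrench's own z axis and vertical above 0.4 rad).
It also fails if it takes over 58 s, if anything falls off the work surface, if the arm or the gripper's body presses on something with over 40 N, if the wrist force passes 120 N, or if a joint passes its speed limit or range.

### The arm

A 6-joint arm with a two-finger parallel gripper is mounted at the origin on the work surface. World frame = base frame: x ahead of the robot, y to its left, z up, the work surface at z = 0. Lengths are in m, angles in degrees, forces in N, time in s.
With the tool pointing down it reaches from about 0.3 to 0.85 m from the base axis. Payload 4.2 kg.
Tool frame: the origin (TCP) lies midway between the tips of the shut fingers; the grasp point (between the pads) lies 19 mm behind it (manip.grip_depth is the distance from the TCP to the grasp point, in m); y points along the fingers, x is the direction in which the jaws open and shut, and the axes are right-handed (so a half turn about y gives the same grasp; the last joint's range is limited). The gripper opens to 91 mm and grips with 3 to 60 N. Pads are 32 mm wide; open, the fingers measure 118 mm over their backs; the gripper's body (76 mm by 178 mm) begins 60 mm behind the grasp point.
Start: joints at [-64.515, 18.312, 89.639, -0, 72.044, -1.146], TCP at [0.258, -0.514, 0.214] pointing down, gripper open.
Joint ranges: [-177.97, 177.97], [-48.28, 115.42], [12.27, 149.76], [-77.06, 257.06], [2.81, 150.46], [-146.56, 146.56]. Speed limits (degrees/s): [147.25, 147.25, 180, 180, 180, 180].

### API

Orientations are given as [roll, pitch, yaw] about the fixed x, y, z axes, in that order (R = Rz(yaw) Ry(pitch) Rx(roll)).
In Python, from bench import monitor, eyes, order, manip gives the robot as it stands.
- The arm moves only by the tool apply_moves, never from a script. Its argument "targets" is a list of rows, each a list of 2 entries, a list of its own where there are three numbers: the shift along the tool's x, y, z each as a share of 10 cm, from -1 to 1, then the turn, a rotation vector about the tool's x, y, z each as a share of 120 degrees, from -1 to 1. In form: [[[x, y, z], [ax, ay, az]], ...]. A call has exactly 8 rows; each row is the pose to reach, as a shift and turn from the pose commanded when the call began, along the tool's axes at that moment; what a row does not reach only later rows make up. A row lasts 1/8 s, in which the tool goes at most 62.5 mm and 10.7 degrees, less where a joint would pass 70% of its speed; a pose out of reach is approached as far as the arm can. A call with a number of a shift or a turn outside -1 to 1 is refused whole. A call with a gripper value outside its range is refused whole. "gripper" is the gripper's target within -1 to 1 (shut at 1, half-way at 0, fully open at -1), set as the call begins (left out, the last holds). The fingers move at their own pace and stop on an object; "grip_force" is the grip in N (left out, the last holds). Time passes only in rows, so rows that repeat a pose let the fingers close, or fill a call up. It gives the time, the measured TCP pose, the force and the opening at its end, in the units of the state.
- monitor.get_obs(): the state, without advancing time (a new reading comes with each control period).
- eyes.read_camera(name): name is "scene" or "top" or "wrist"; returns (picture, depth): 480x640x3 uint8, red, green, blue; 480x640 float32, m along the optical axis (not along the pixel's ray), 0 where there is no reading.
- eyes.get_calibration(name): a dict with "intrinsics" (3x3 intrinsics, pixels), "R" (3x3) and "t" (3): a world point X has camera coordinates R X + t. Camera axes: x right, y down, z forward; pixel columns grow to the right and rows downward; lengths in m; the calibration is good to about 2 mm. A picture is of the moment at which its call begins: read the wrist's pose just before it. get_calibration takes no time and is no camera call; for the wrist camera it gives the pose at the moment of the call.
- order.close_job(): hands the job in, once; it reports no verdict.
The state is a dict: "time_s": time; "joint_positions": joint angles; "joint_velocities": joint speeds; "effort": joint torques, N m; "position": TCP position; "ee_rot": TCP orientation; "wrist_force": force on the tool from outside, world axes, zero at the start; "torque": the same for the moment, N m; "grip_width": finger opening in m.
Only numpy, scipy, OpenCV 4.12 (cv2) and the standard library are available. Lean on these libraries where they do the work, as an engineer would, in place of code of your own. Each camera call takes 0.05 s, during which the arm holds its last target.

## Working session

There is one attempt and no reset: what is moved stays moved. The work goes in short steps, Python scripts to look and compute and a tool call to move; the robot and the scene stay as the last step left them, time stands still between calls to the robot, and variables do not carry over. Pictures are saved under pics/ and viewed, and the job is handed in when it is done.

Besides the shell and the picture viewer there is one more tool, called after "Request:" as name(argument=value, ...), one argument or row to a line, values as JSON. apply_moves: Moves the arm, as the interface text tells. Shift numbers are shares of 10 cm and turn numbers shares of 120 degrees, none past 1 either way. Its arguments: {"type":"object","properties":{"targets":{"type":"array"},"gripper":{"type":"number"},"grip_force":{"type":"number"}},"required":["targets"]}

```bash
ls; mkdir -p pics; cat > h.py <<'E'
import numpy as np,cv2
from bench import monitor,eyes,order,manip
from scipy.spatial.transform import Rotation as Ro
def pts(name,d):
    c=eyes.get_calibration(name);K=np.array(c['intrinsics']);R=np.array(c['R']);t=np.array(c['t'])
    v,u=np.mgrid[0:480,0:640]
    P=np.stack([(u-K[0,2])/K[0,0]*d,(v-K[1,2])/K[1,1]*d,d],-1)
    return (P-t)@R
E
python3 - <<'E'
from h import *
o=monitor.get_obs();print(o)
for n in('scene','top','wrist'):
    im,d=eyes.read_camera(n);cv2.imwrite(f'pics/{n}0.png',im[:,:,::-1]);np.savez(f'{n}0.npz',im=im,d=d,P=pts(n,d))
    c=eyes.get_calibration(n);print(n,-np.array(c['R']).T@c['t'],np.array(c['R'])[2])
E
```

```text
pics
{'time_s': 0.0, 'joint_positions': array([-6.45142554e+01,  1.83510275e+01,  8.97069976e+01, -5.19938826e-04,
        7.20431791e+01, -1.14526335e+00]), 'joint_velocities': array([ 0.1066292 , -0.03626797, -0.00407205,  0.11309134,  0.02134259,
       -0.02293169]), 'effort': array([-2.53679991e-04, -4.12462342e+01, -2.31975156e+01,  7.27253943e-02,
        4.56461823e-02, -1.55675216e-04]), 'position': array([ 0.25752483, -0.51353827,  0.21312242]), 'ee_rot': array([-89.99847143,   0.10119381, -63.36882996]), 'wrist_force': array([-0.01535509,  0.12075491, -0.34790299]), 'torque': array([-0.03450768, -0.05129705, -0.01906737]), 'grip_width': 0.09125161453145166}
scene [ 1.01754135 -0.15842724  0.71083111] [-0.53537479  0.31125611 -0.78517098]
top [0.445024   0.1078683  0.76524719] [ 0.2317214  -0.0486847  -0.97156317]
wrist [ 0.31744976 -0.48384853  0.38381639] [-0.2116532  -0.1043047  -0.97176306]
```

View pics/scene0.png

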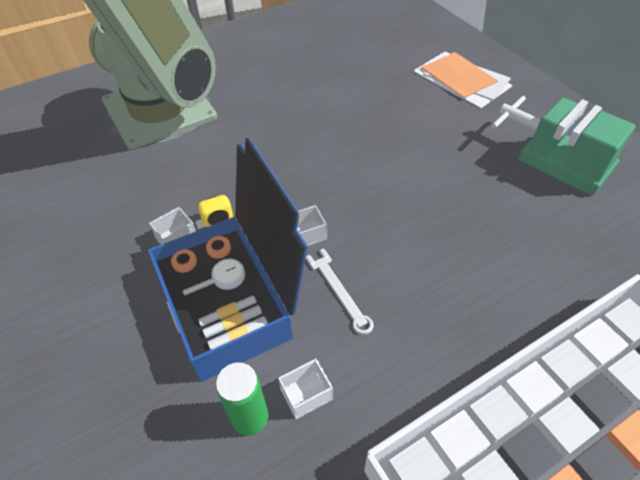

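View pics/top0.png

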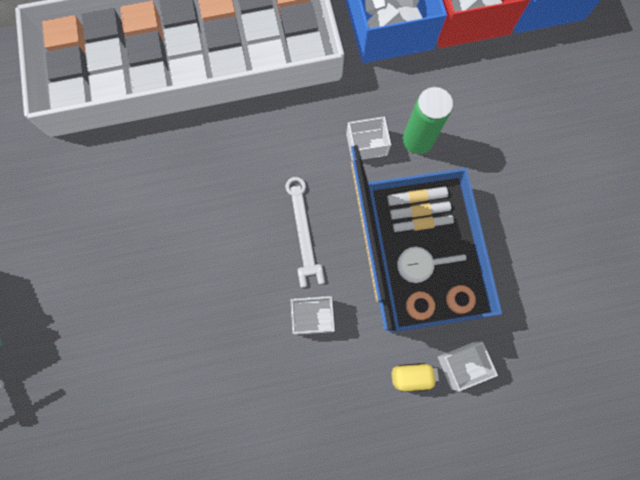

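The views show the blue case (top view about 365–500, 170–330) with the lid upright on the left, and a wrench and pockets behind it. Two pockets, the tape and the oil can sit at the ends. Next I'll measure them.

```bash
python3 - <<'E'
from h import *
def info(n,m,P,im):
    q=P[m];print(n,len(q),q.min(0).round(3),q.max(0).round(3),np.median(q,0).round(3))
for n in('top','scene'):
    z=np.load(n+'0.npz');im,d,P=z['im'],z['d'],z['P'];hs=cv2.cvtColor(im,cv2.COLOR_RGB2HSV)
    ok=d>0
    H,S,V=[hs[...,i].astype(int) for i in range(3)]
    reg=(P[...,0]>.2)&(P[...,0]<.75)&(P[...,1]>-.3)&(P[...,1]<.3)&ok
    blue=(H>100)&(H<130)&(S>120)&reg
    rim=blue&(abs(P[...,2]-.07)<.006); info(n+' rim',rim,P,im)
    q=P[rim][:,:2].astype(np.float32); r=cv2.minAreaRect(q);print(r,cv2.boxPoints(r).round(3).tolist())
    lid=reg&(P[...,2]>.1)&(V<60)|blue&(P[...,2]>.1)
    info('lid',lid&(P[...,1]>-.05),P,im)
    q=P[lid&(P[...,2]>.1)]
    for lo in np.arange(.08,.27,.02):
        s=q[(q[:,2]>lo)&(q[:,2]<lo+.02)]
        if len(s)>20:print(round(lo,2),len(s),np.percentile(s,[2,50,98],axis=0).round(3).tolist())
    obj=(reg&(P[...,2]>.012)&~blue).astype(np.uint8)
    k,lab,st,ce=cv2.connectedComponentsWithStats(obj)
    for i in range(1,k):
        if st[i,4]>150: info(f'o{i} {ce[i].round()}',lab==i,P,im)
    wr=reg&(P[...,2]>.003)&(P[...,2]<.015)&(V>120)&(S<60); info('wrench',wr,P,im)
E
```

```text
top rim 1608 [ 0.441 -0.167  0.064] [0.669 0.    0.076] [ 0.55  -0.103  0.069]
((0.5555751323699951, -0.08440162241458893), (0.1565013825893402, 0.21981577575206757), 86.45648193359375) [[0.4410000145435333, -0.15600000321865082], [0.6600000262260437, -0.16899999976158142], [0.6700000166893005, -0.013000000268220901], [0.45100000500679016, 0.0]]
lid 1135 [ 0.451 -0.01   0.101] [0.67  0.033 0.251] [0.544 0.021 0.22 ]
0.12 46 [[0.452, -0.006, 0.122], [0.531, 0.001, 0.134], [0.635, 0.009, 0.139]]
0.14 77 [[0.453, -0.003, 0.141], [0.542, 0.004, 0.15], [0.644, 0.01, 0.159]]
0.16 87 [[0.456, 0.001, 0.16], [0.55, 0.007, 0.171], [0.648, 0.014, 0.18]]
0.18 91 [[0.454, 0.005, 0.181], [0.54, 0.012, 0.19], [0.646, 0.018, 0.2]]
0.2 256 [[0.454, 0.009, 0.201], [0.481, 0.02, 0.215], [0.667, 0.03, 0.218]]
0.22 104 [[0.483, 0.013, 0.22], [0.548, 0.019, 0.23], [0.636, 0.029, 0.24]]
0.24 466 [[0.485, 0.017, 0.242], [0.558, 0.026, 0.245], [0.637, 0.032, 0.249]]
o1 [427. 124.] 1659 [ 0.719 -0.154  0.012] [ 0.75  -0.104  0.132] [ 0.73  -0.12   0.103]
o2 [373. 226.] 2145 [ 0.45  -0.074  0.012] [0.75  0.035
[... 1390 characters left out ...]
016, 0.23], [0.644, 0.021, 0.24]]
0.24 492 [[0.493, 0.014, 0.24], [0.578, 0.02, 0.245], [0.644, 0.03, 0.25]]
o1 [262. 222.] 7347 [ 0.364 -0.057  0.012] [0.675 0.033 0.251] [0.568 0.002 0.16 ]
o2 [172. 226.] 815 [ 0.354 -0.136  0.012] [ 0.452 -0.069  0.073] [ 0.368 -0.101  0.033]
o3 [312. 224.] 592 [0.477 0.016 0.012] [0.666 0.134 0.242] [0.523 0.114 0.031]
o6 [217. 292.] 9341 [ 0.446 -0.164  0.036] [ 0.667 -0.011  0.073] [ 0.56  -0.09   0.041]
o27 [298. 373.] 435 [ 0.735 -0.076  0.012] [ 0.75  -0.016  0.045] [ 0.738 -0.046  0.031]
o29 [232. 375.] 615 [ 0.665 -0.157  0.012] [ 0.75  -0.108  0.133] [ 0.74  -0.132  0.13 ]
wrench 1924 [ 0.206 -0.299  0.003] [0.75  0.3   0.015] [0.621 0.085 0.007]
```

View pics/wrist0.png

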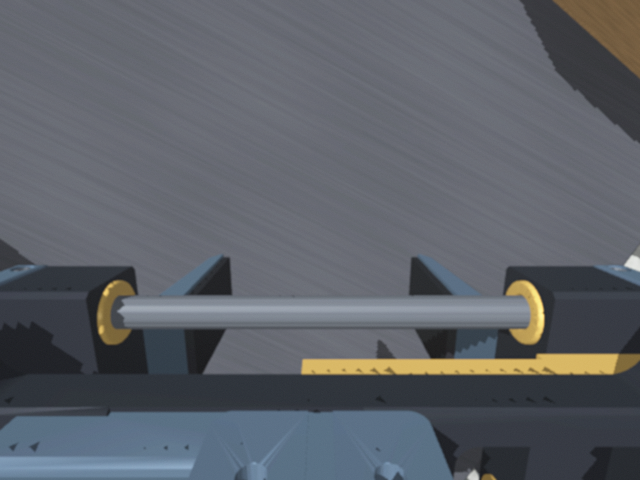

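```bash
python3 - <<'E'
from bench import monitor,eyes,order,manip
for m in (monitor,eyes,order,manip):
    print(m,[a for a in dir(m) if not a.startswith('__')])
print({k:v for k,v in vars(manip).items() if not k.startswith('__')} if hasattr(manip,'__dict__') else '')
E
```

```text
<host.Monitor object at 0x7f6ebe17bcb0> ['get_obs']
<host.Eyes object at 0x7f6ebe17bb60> ['get_calibration', 'read_camera']
<host.Order object at 0x7f6ebe17be00> ['close_job']
<Robot object at 0x7f6ebe17ba10> ['IKError', 'grip_depth']
{}
```

```bash
cat >> h.py <<'E'
def Rt(al,pi):
    a,p=np.radians(al),np.radians(pi)
    y=np.array([np.cos(p)*np.cos(a),np.cos(p)*np.sin(a),np.sin(p)]);x=np.array([np.sin(a),-np.cos(a),0])
    return np.stack([x,y,np.cross(x,y)],1)
def pose(o=None):
    o=o or monitor.get_obs();return np.array(o['position']),Ro.from_euler('xyz',o['ee_rot'],degrees=True).as_matrix()
def rel(p,al,pi,p0=None,R0=None):
    if p0 is None:p0,R0=pose()
    s=R0.T@(np.array(p)-p0)/.1;w=Ro.from_matrix(R0.T@Rt(al,pi)).as_rotvec(degrees=True)/120
    return s.round(3).tolist(),w.round(3).tolist()
def show(*t):
    p0,R0=pose()
    for x in t:print(x,rel(*x,p0,R0))
E
python3 -c "
from h import *
show(((.3,-.45,.31),60,-75))"
```

```text
((0.3, -0.45, 0.31), 60, -75) ([-0.38, -0.966, 0.665], [0.121, -0.277, 0.036])
```

Request:
apply_moves(
  targets=[
    [[-0.38,-0.97,0.66],[0.12,-0.28,0.04]],
    [[-0.38,-0.97,0.66],[0.12,-0.28,0.04]],
    [[-0.38,-0.97,0.66],[0.12,-0.28,0.04]],
    [[-0.38,-0.97,0.66],[0.12,-0.28,0.04]],
    [[-0.38,-0.97,0.66],[0.12,-0.28,0.04]],
    [[-0.38,-0.97,0.66],[0.12,-0.28,0.04]],
    [[-0.38,-0.97,0.66],[0.12,-0.28,0.04]],
    [[-0.38,-0.97,0.66],[0.12,-0.28,0.04]],
  ],
  gripper=1,
)

```text
time_s: 1.15
position: [0.2998, -0.4502, 0.3111]
ee_rot: [-75.1, 0.4, -29.5]
wrist_force: [0.0, -0.4, 0.4]
grip_width: 0.0141
```

```bash
python3 -c "
from h import *
o=monitor.get_obs();print(o['joint_positions'].round(1),o['position'],o['ee_rot'],o['grip_width'])
show(((.36,-.36,.31),60,-30),((.38,-.37,.31),60,-40))"
```

```text
[-64.9  17.2  79.   11.9  92.8 -35.7] [ 0.29978654 -0.4502177   0.31110776] [-75.05819198   0.38688705 -29.5219683 ] 0.01411285916219639
((0.36, -0.36, 0.31), 60, -30) ([0.079, 0.289, 1.042], [0.375, 0.001, -0.005])
((0.38, -0.37, 0.31), 60, -40) ([0.303, 0.291, 1.054], [0.292, 0.002, -0.005])
```

J4 bends to its free side, so horizontal poses look reachable. I'll straddle the lid lip from the robot-side corner with the open gripper: the rear finger tips the lid, and the front finger, about 8 cm ahead, catches it. I'll fit the lid plane for this.

```bash
cat >> h.py <<'E'
HA=None
def lidfit(n='scene',save=None,im=None,d=None,P=None,lohi=None):
    if im is None:
        im,d=eyes.read_camera(n);P=pts(n,d)
    if save:cv2.imwrite(save,im[:,:,::-1])
    return im,d,P
E
python3 - <<'E'
from h import *
z=np.load('scene0.npz');im,d,P=z['im'],z['d'],z['P'];V=im.max(-1)
m=(d>0)&(P[...,0]>.475)&(P[...,0]<.66)&(P[...,1]>-.03)&(P[...,1]<.05)&(P[...,2]>.095)&(P[...,2]<.235)&(V<60)
q=P[m]
for _ in range(4):
    A=np.c_[q[:,0],q[:,2],np.ones(len(q))];s=np.linalg.lstsq(A,q[:,1],rcond=None)[0];r=q[:,1]-A@s
    q=q[abs(r)<max(2.5*r.std(),.001)]
print(len(q),s,r.std(),'yaw',np.degrees(np.arctan(s[0])))
print('hinge y at x=.56:',s@[.56,.07,1],'theta',np.pi/2+np.arctan(s[1]*np.cos(np.arctan(s[0]))))
# lip side edges
q=P[(d>0)&(P[...,2]>.222)&(P[...,2]<.26)&(P[...,1]>-.02)&(P[...,1]<.05)&(P[...,0]>.44)&(P[...,0]<.7)]
print('lip x',np.percentile(q[:,0],[.5,99.5]),'zmax',np.percentile(q[:,2],99.5))
q=P[(d>0)&(P[...,2]>.1)&(P[...,2]<.21)&(P[...,1]>-.02)&(P[...,1]<.05)&(P[...,0]>.4)&(P[...,0]<.7)]
print('lid x',np.percentile(q[:,0],[.2,99.8]))
E
```

```text
4062 [-0.06092976  0.18664386  0.00761153] 0.000386245609431158 yaw -3.4867076646202833
hinge y at x=.56: -0.013444067374584454 theta 1.75498320711177
lip x [0.48590846 0.64514655] zmax 0.2501526698799952
lid x [0.45490235 0.6745484 ]
```

```bash
cat > kin.py <<'E'
import numpy as np
from scipy.spatial.transform import Rotation as Ro
from scipy.optimize import least_squares
def E(ax,d):return Ro.from_euler(ax,d,degrees=True).as_matrix()
def Rfk(q,s4,s6):
    T=E('z',q[0])@E('y',q[1]+q[2])@E('z',s4*q[3])@E('y',q[4])@E('z',s6*q[5])
    return np.stack([-T[:,0],T[:,2],np.cross(-T[:,0],T[:,2])],1)  # tool x = -X, y=Z
def pfk(q,k,s4,s6):
    a,h,L1,L2,L3,e=k
    r=np.array([a,0,h])+E('y',q[1])@np.array([0,0,L1])+E('y',q[1]+q[2])@np.array([-e,0,L2])
    return E('z',q[0])@r+L3*Rfk(q,s4,s6)[:,1]
E
python3 - <<'E'
from kin import *
import h
D=[([-64.515,18.351,89.707,0,72.043,-1.145],[.25752,-.51354,.21312],[-90,.1,-63.37])]
o=h.monitor.get_obs();D.append((o['joint_positions'],o['position'],o['ee_rot']))
for s4 in(1,-1):
  for s6 in(1,-1):
    print(s4,s6,[np.degrees(Ro.from_matrix(Rfk(q,s4,s6).T@E('xyz',e)).magnitude()).round(2) for q,p,e in D])
E
```

```text
1 1 [np.float64(0.0), np.float64(0.0)]
1 -1 [np.float64(2.29), np.float64(71.43)]
-1 1 [np.float64(0.0), np.float64(23.85)]
-1 -1 [np.float64(2.29), np.float64(75.91)]
```

```bash
cat >> kin.py <<'E'
def pfk(q,k):
    h,L1,L2,L3,e,a,d=k
    r=np.array([a,d,h])+E('y',q[1])@np.array([0,0,L1])+E('y',q[1]+q[2])@np.array([-e,0,L2])
    return E('z',q[0])@r+L3*Rfk(q,1,1)[:,1]
LO=np.array([-177.97,-48.28,12.27,-77.06,2.81,-146.56]);HI=np.array([177.97,115.42,149.76,257.06,150.46,146.56])
def ik(p,R,k,q0):
    def f(q):
        return np.r_[(pfk(q,k)-p)*10,Ro.from_matrix(Rfk(q,1,1).T@R).as_rotvec()]
    s=least_squares(f,np.clip(q0,LO+1,HI-1),bounds=(LO,HI),x_scale=30.);return s.x,s.cost
ah=np.array([.9981,-.061,0]);fh=np.array([-.061,-.9981,0]);zh=np.array([0,0,1.]);H=np.array([.562,-.0135,.07])
def tp(phi,N,r=.174,u=-.03,beta=25,sg=1):
    e=np.cos(phi)*fh+np.sin(phi)*zh;n=np.cos(phi)*zh-np.sin(phi)*fh;b=np.radians(beta)
    y=np.cos(b)*ah-np.sin(b)*e;x=sg*n
    return H+u*ah+r*e+N*n,np.stack([x,y,np.cross(x,y)],1)
E
python3 - <<'E'
from kin import *
import h
D=[([-64.515,18.351,89.707,0,72.043,-1.145],[.25752,-.51354,.21312]),]
o=h.monitor.get_obs();D.append((o['joint_positions'],o['position']))
pr=np.array([.4,.4,.4,.25,0,0,0]);w=np.array([1,1,1,1,2,2,5])*.02
s=least_squares(lambda k:np.r_[np.concatenate([pfk(q,k)-p for q,p in D])*10,(k-pr)*w],pr)
k=s.x;print(k.round(3),s.fun[:6]/10);np.save('k.npy',k)
for beta in(10,25,40):
 for sg in(1,-1):
  q0=np.array([-20,20,90,70,70,-90.*sg])
  for phi,N in((1.73,0.005),(1.25,-.035),(.8,.045),(.4,.045),(0,.045)):
   best=None
   for t in ((q0),(np.array([-20,20,100,90,60,60])),(np.array([-20,20,100,90,60,-60])),(np.array([-30,40,120,120,60,0]))):
    q,c=ik(*tp(phi,N,beta=beta,sg=sg),k,t)
    if best is None or c<best[1]-1e-9:best=(q,c)
   q0=best[0];print(beta,sg,phi,best[0].round(0),best[1].round(5))
E
```

```text
[ 0.316  0.388  0.419  0.336 -0.005  0.056  0.011] [-1.52822549e-06  1.03552411e-06 -3.89422064e-06  9.82050090e-08
 -7.19415694e-07  4.23104347e-06]
10 1 1.73 [ 26.   6. 150. 231.  61.  59.] 0.03082
10 1 1.25 [-40.  20. 150. 129.  76. 118.] 0.01729
10 1 0.8 [-41.  23. 150. 129.  80. 141.] 0.00693
10 1 0.4 [-46.  44. 145. 130.  95. 147.] 0.00493
10 1 0 [-49.  67. 133. 125. 108. 147.] 0.05817
10 -1 1.73 [  26.    6.  150.  231.   61. -121.] 0.03082
10 -1 1.25 [-40.  20. 150. 129.  76. -62.] 0.01729
10 -1 0.8 [-41.  23. 150. 129.  80. -39.] 0.00693
10 -1 0.4 [-47.  38. 145. 127.  88. -25.] 0.0
10 -1 0 [-52.  58. 134. 121.  96. -10.] 0.0
25 1 1.73 [ 13. -16. 150. 233.  25.  39.] 0.00106
25 1 1.25 [-33.  -7. 150. 119.  41. 146.] 0.00023
25 1 0.8 [-41.  13. 150. 123.  69. 147.] 0.00993
25 1 0.4 [-51.  42. 140. 116.  89. 147.] 0.03363
25 1 0 [ -57.   44.  119.   86.   78. -147.] 0.07829
25 -1 1.73 [  13.  -16.  150.  233.   25. -141.] 0.00106
25 -1 1.25 [-33.  -7. 150. 119.  41. -34.] 0.00023
25 -1 0.8 [-42.   5. 147. 112.  59. -16.] 0.0
25 -1 0.4 [-53.  32. 137. 105.  77.  -9.] 0.0
25 -1 0 [-58.  56. 124. 101.  90.   0.] 0.0
40 1 1.73 [ 12. -18. 140. -64.  20. -24.] 0.0
40 1 1.25 [ -27.  -13.  136.   58.   29. -147.] 0.00826
40 1 0.8 [ -39.   -2.  131.   70.   51. -147.] 0.02028
40 1 0.4 [ -51.   24.  120.   73.   70. -147.] 0.04158
40 1 0 [ -57.   52.  107.   77.   87. -147.] 0.04124
40 -1 1.73 [ 11. -18. 140. -56.  19. 147.] 0.00037
40 -1 1.25 [-32. -11. 140.  78.  34.   7.] 0.0
40 -1 0.8 [-44.   4. 136.  85.  57.   9.] 0.0
40 -1 0.4 [-54.  31. 125.  85.  76.   7.] 0.0
40 -1 0 [-58.  57. 111.  85.  91.  11.] 0.0
```

```bash
python3 - <<'E'
from kin import *
import h
k=np.load('k.npy');sg=-1
for beta in(50,60,75,90):
  q0=np.array([-58,56,110,85,90,10.])
  for phi,N in((0,.045),(.2,.045),(.4,.045),(.8,.045),(1.25,-.035),(1.5,-.035),(1.73,0.005)):
   q,c=ik(*tp(phi,N,r=.17,beta=beta,sg=sg),k,q0)
   q0=q;print(beta,sg,phi,q.round(0),c.round(6))
E
```

```text
50 -1 0 [-57.  59. 103.  77.  94.  18.] 0.0
50 -1 0.2 [-56.  46. 110.  76.  87.  16.] 0.0
50 -1 0.4 [-53.  33. 117.  75.  79.  16.] 0.0
50 -1 0.8 [-43.   6. 127.  71.  60.  21.] 0.0
50 -1 1.25 [-30.  -8. 132.  55.  38.  30.] 0.0
50 -1 1.5 [-14. -16. 133.  23.  26.  64.] 0.0
50 -1 1.73 [ 11. -14. 132. -35.  29. 127.] 0.0
60 -1 0 [-55.  62.  93.  70.  99.  23.] 0.0
60 -1 0.2 [-54.  49. 100.  68.  91.  23.] 0.0
60 -1 0.4 [-51.  36. 107.  66.  83.  24.] 0.0
60 -1 0.8 [-41.  11. 118.  59.  66.  32.] 0.0
60 -1 1.25 [-29.  -4. 122.  39.  46.  46.] 0.0
60 -1 1.5 [-13. -11. 124.  13.  38.  74.] 0.0
60 -1 1.73 [ 10.  -9. 123. -23.  40. 115.] 0.0
75 -1 0 [-51.  68.  77.  62. 108.  30.] 0.0
75 -1 0.2 [-50.  55.  86.  58. 100.  31.] 0.0
75 -1 0.4 [-48.  42.  93.  55.  92.  33.] 0.0
75 -1 0.8 [-38.  19. 104.  46.  77.  43.] 0.0
75 -1 1.25 [-26.   6. 108.  26.  61.  59.] 0.0
75 -1 1.5 [-11.  -0. 110.   7.  57.  80.] 0.0
75 -1 1.73 [  8.   1. 109. -14.  58. 107.] 0.0
90 -1 0 [-47.  75.  61.  56. 119.  35.] 0.0
90 -1 0.2 [-46.  62.  70.  51. 111.  36.] 0.0
90 -1 0.4 [-43.  50.  78.  47. 103.  39.] 0.0
90 -1 0.8 [-34.  28.  89.  37.  90.  50.] 0.0
90 -1 1.25 [-23.  17.  93.  18.  77.  66.] 0.0
90 -1 1.5 [-10.  12.  95.   4.  74.  82.] 0.0
90 -1 1.73 [  7.  13.  94.  -9.  75. 103.] 0.0
```

```bash
cat >> h.py <<'E'
from kin import tp,ik,pfk,Rfk
def relR(p,R,p0=None,R0=None):
    if p0 is None:p0,R0=pose()
    return (R0.T@(np.array(p)-p0)/.1).round(3).tolist(),(Ro.from_matrix(R0.T@R).as_rotvec(degrees=True)/120).round(3).tolist()
def st():
    o=monitor.get_obs();print(round(o['time_s'],2),'q',o['joint_positions'].round(1),'p',o['position'].round(4),'F',o['wrist_force'].round(2),'w',round(o['grip_width'],4))
E
python3 - <<'E'
from h import *
p,R=tp(1.73,.005,r=.27,beta=75,sg=-1);print(p,Ro.from_matrix(R).as_euler('xyz',degrees=True))
print(relR(p,R));k=np.load('k.npy')
for t in ((.35,-.37,.40),(.40,-.28,.42),(.46,-.19,.42),(.52,-.1,.42),(.53,-.03,.40)):
    q,c=ik(np.array(t),R,k,[-20,0,100,0,58,107]);print(t,relR(t,R),q.round(),c)
E
```

```text
[0.53496916 0.0359797  0.33579288] [-75.00053995  -9.1217212  -93.4972601 ]
([-0.351, 1.153, 5.27], [-0.04, 0.496, -0.206])
(0.35, -0.37, 0.4) ([0.036, -0.615, 1.143], [-0.04, 0.496, -0.206]) [-51.  -9.  96.   5.  77.  41.] 1.5330873282756593e-18
(0.4, -0.28, 0.42) ([0.026, -0.543, 2.189], [-0.04, 0.496, -0.206]) [-37. -13.  96.   1.  80.  55.] 2.22914876401162e-19
(0.46, -0.19, 0.42) ([0.105, -0.265, 3.231], [-0.04, 0.496, -0.206]) [-21. -11.  94.  -4.  80.  71.] 9.660754433241199e-24
(0.52, -0.1, 0.42) ([0.183, 0.012, 4.274], [-0.04, 0.496, -0.206]) [-7. -5. 89. -8. 80. 85.] 6.118318295231855e-20
(0.53, -0.03, 0.4) ([-0.073, 0.377, 4.858], [-0.04, 0.496, -0.206]) [  2.  -4.  91. -10.  79.  95.] 3.4495545361809843e-23
```

First: up and forward, turning to the straddle orientation with the gripper opening.

Request:
apply_moves(
  targets=[
    [[0,-0.3,0.3],[0,0.06,-0.02]],
    [[0,-0.6,0.6],[-0.01,0.12,-0.05]],
    [[0,-0.7,0.9],[-0.02,0.2,-0.08]],
    [[0,-0.7,1.0],[-0.02,0.28,-0.11]],
    [[0,-0.7,1.0],[-0.03,0.35,-0.14]],
    [[0,-0.7,1.0],[-0.03,0.42,-0.17]],
    [[0,-0.7,1.0],[-0.04,0.5,-0.2]],
    [[0,-0.7,1.0],[-0.04,0.5,-0.2]],
  ],
  gripper=-1,
)

```text
time_s: 2.15
position: [0.3391, -0.3811, 0.405]
ee_rot: [-75.3, -8.5, -93.5]
wrist_force: [0.3, 0.1, -0.2]
grip_width: 0.0901
```

```bash
python3 - <<'E'
from h import *
st();p,R=tp(1.73,.005,r=.27,beta=75,sg=-1)
for t in ((.40,-.28,.42),(.46,-.19,.42),(.52,-.1,.42),p):print(relR(t,R))
E
```

```text
2.15 q [-53.5  -0.1  87.4   6.   76.8  38.4] p [ 0.3391 -0.3811  0.405 ] F [ 0.26  0.1  -0.17] w 0.0901
([-1.013, -0.155, 0.604], [0.003, -0.002, -0.005])
([-1.939, -0.151, 1.165], [0.003, -0.002, -0.005])
([-2.864, -0.147, 1.725], [0.003, -0.002, -0.005])
([-4.339, 0.48, 1.629], [0.003, -0.002, -0.005])
```

Request:
apply_moves(
  targets=[
    [[-0.3,-0.05,0.15],[0,0,0]],
    [[-0.6,-0.1,0.35],[0,0,0]],
    [[-0.9,-0.15,0.5],[0,0,0]],
    [[-1,-0.15,0.6],[0,0,0]],
    [[-1,-0.15,0.6],[0,0,0]],
    [[-1,-0.15,0.6],[0,0,0]],
    [[-1,-0.15,0.6],[0,0,0]],
    [[-1,-0.15,0.6],[0,0,0]],
  ],
)

```text
time_s: 3.15
position: [0.3995, -0.2835, 0.419]
ee_rot: [-75.4, -8.4, -93.8]
wrist_force: [0.1, 0.3, 0.3]
grip_width: 0.0909
```

Request:
apply_moves(
  targets=[
    [[-0.3,0,0.15],[0,0,0]],
    [[-0.6,0,0.35],[0,0,0]],
    [[-0.9,0,0.5],[0,0,0]],
    [[-1,0,0.6],[0,0,0]],
    [[-1,0,0.6],[0,0,0]],
    [[-1,0,0.6],[0,0,0]],
    [[-1,0,0.6],[0,0,0]],
    [[-1,0,0.6],[0,0,0]],
  ],
)

```text
time_s: 4.15
position: [0.4641, -0.1864, 0.4194]
ee_rot: [-75.4, -8.4, -93.8]
wrist_force: [0.2, 0.2, -0.2]
grip_width: 0.0912
```

Request:
apply_moves(
  targets=[
    [[-0.3,0,0.15],[0,0,0]],
    [[-0.6,0,0.3],[0,0,0]],
    [[-0.9,0,0.4],[0,0,0]],
    [[-1,0,0.4],[0,0,0]],
    [[-1,0,0.4],[0,0,0]],
    [[-1,0,0.4],[0,0,0]],
    [[-1,0,0.4],[0,0,0]],
    [[-1,0,0.4],[0,0,0]],
  ],
)

```text
time_s: 5.15
position: [0.5095, -0.0888, 0.4148]
ee_rot: [-75.4, -8.4, -93.8]
wrist_force: [-0.8, 0.5, 0.4]
grip_width: 0.0911
```

```bash
python3 - <<'E'
from h import *
st()
im,d=eyes.read_camera('scene');cv2.imwrite('pics/s1.png',im[:,:,::-1])
for r in(.27,.22,.18):
    p,R=tp(1.73,.005,r=r,beta=75,sg=-1);print(p,relR(p,R))
E
```

```text
5.15 q [-6.3  1.1 84.9 -7.7 79.  86.9] p [ 0.5095 -0.0888  0.4148] F [-0.77  0.51  0.4 ] w 0.0911
[0.53496916 0.0359797  0.33579288] ([-1.363, 0.62, 0.015], [0.003, -0.004, -0.005])
[0.53448564 0.02806816 0.28642518] ([-1.357, 1.104, -0.111], [0.003, -0.004, -0.005])
[0.53409882 0.02173893 0.24693103] ([-1.352, 1.491, -0.212], [0.003, -0.004, -0.005])
```

View pics/s1.png

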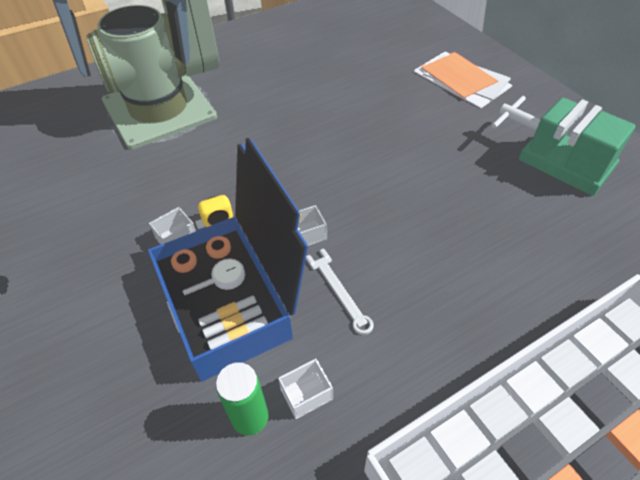

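```bash
python3 - <<'E'
from h import *
c=eyes.get_calibration('scene');K=np.array(c['intrinsics'])
for X in ([.51,-.09,.415],[.4,-.1,.5],[.562,-.0135,.07]):
    x=K@(np.array(c['R'])@X+c['t']);print(x/x[2])
print(monitor.get_obs()['time_s'])
for n in('scene','top','wrist'):
    im,d=eyes.read_camera(n);cv2.imwrite(f'pics/{n}2.png',im[:,:,::-1])
E
```

```text
[133.46364939  65.57902121   1.        ]
[ 64.28938959 -57.10770479   1.        ]
[259.47755265 262.00999963   1.        ]
5.2
```

View pics/scene2.png

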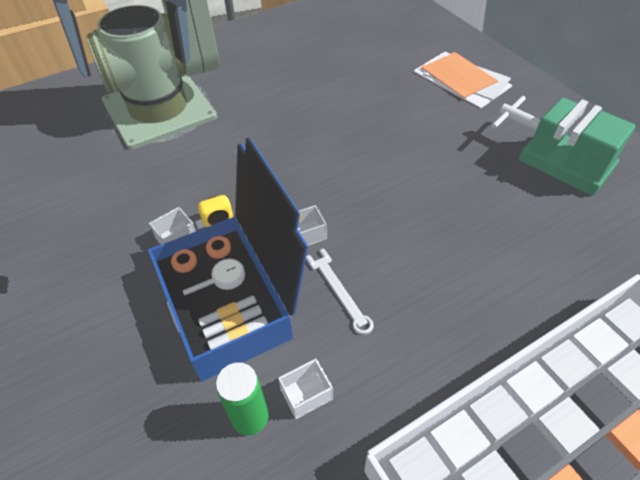

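View pics/top2.png

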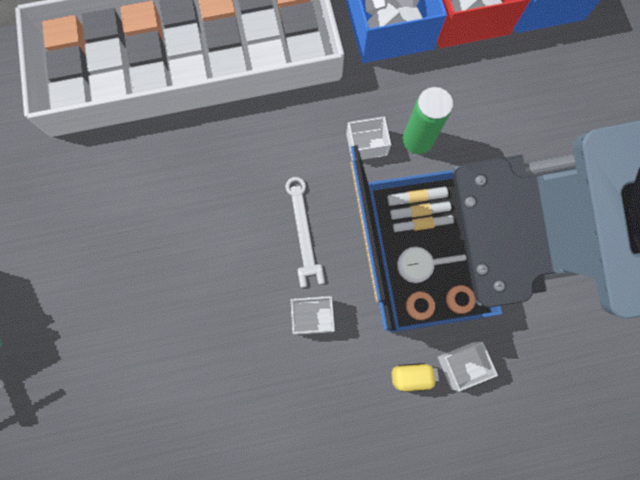

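View pics/wrist2.png

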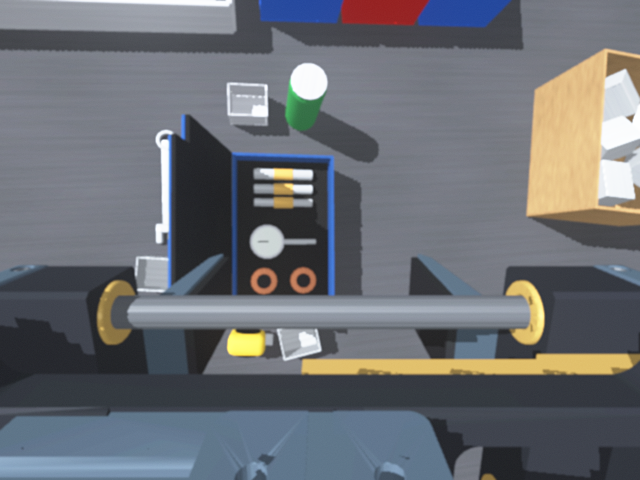

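The scene view shows both fingertips at the top (about (85,75) and (180,65)), straddling where they should. The top view shows the hand over the front of the case. The lid hasn't moved, so I'll go over it.

Request:
apply_moves(
  targets=[
    [[-0.25,0,0],[0,0,0]],
    [[-0.5,0,0],[0,0,0]],
    [[-0.75,0,0],[0,0,0]],
    [[-1,0.1,0],[0,0,0]],
    [[-1,0.2,0],[0,0,0]],
    [[-1,0.3,0],[0,0,0]],
    [[-1,0.3,0],[0,0,0]],
    [[-1,0.3,0],[0,0,0]],
  ],
)

```text
time_s: 6.35
position: [0.5235, 0.0051, 0.3717]
ee_rot: [-75.3, -8.4, -93.8]
wrist_force: [-0.3, -0.6, 0.7]
grip_width: 0.0911
```

Request:
apply_moves(
  targets=[
    [[-0.1,0,0],[0,0,0]],
    [[-0.2,0.05,0],[0,0,0]],
    [[-0.3,0.1,0],[0,0,0]],
    [[-0.36,0.2,0],[0,0,0]],
    [[-0.36,0.3,0],[0,0,0]],
    [[-0.36,0.3,0],[0,0,0]],
    [[-0.36,0.3,0],[0,0,0]],
    [[-0.36,0.3,0],[0,0,0]],
  ],
)

```text
time_s: 7.35
position: [0.5332, 0.0364, 0.3378]
ee_rot: [-75.3, -8.4, -93.8]
wrist_force: [0.0, 0.2, 0.2]
grip_width: 0.0915
```

```bash
python3 - <<'E'
from h import *
st()
for n in('scene','top'):
    im,d=eyes.read_camera(n);cv2.imwrite(f'pics/{n}3.png',im[:,:,::-1]);np.savez(n+'3.npz',im=im,d=d,P=pts(n,d))
for N in (.005,0,-.005):
  for r in(.2,.164):
    p,R=tp(1.73,N,r=r,beta=75,sg=-1);print(N,p,relR(p,R))
E
```

```text
7.35 q [  9.8   4.7  91.6 -12.   71.5 105.1] p [0.5332 0.0364 0.3378] F [0.01 0.25 0.23] w 0.0915
0.005 [0.53429223 0.02490355 0.26667811] ([0.009, 0.701, -0.164], [0.003, -0.004, -0.005])
0.005 [0.5339441  0.01920724 0.23113337] ([0.013, 1.049, -0.255], [0.003, -0.004, -0.005])
0 [0.53399109 0.01997616 0.26747077] ([0.059, 0.7, -0.163], [0.003, -0.004, -0.005])
0 [0.53364295 0.01427985 0.23192603] ([0.063, 1.049, -0.254], [0.003, -0.004, -0.005])
-0.005 [0.53368995 0.01504877 0.26826343] ([0.109, 0.7, -0.163], [0.003, -0.004, -0.005])
-0.005 [0.53334181 0.00935246 0.23271869] ([0.113, 1.048, -0.254], [0.003, -0.004, -0.005])
```

View pics/scene3.png

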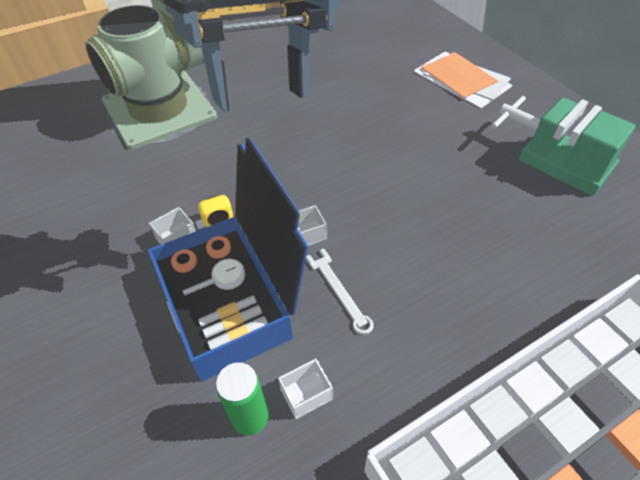

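View pics/top3.png

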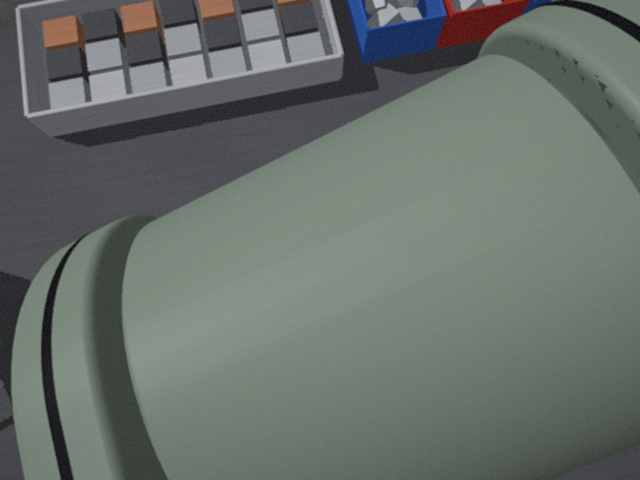

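The scene shows the fingers hovering either side of the lip line ((220,100) and (298,90)). Now I'll slide down, straddling the lip.

Request:
apply_moves(
  targets=[
    [[0,0.1,-0.02],[0,0,0]],
    [[0,0.2,-0.05],[0,0,0]],
    [[0.01,0.3,-0.07],[0,0,0]],
    [[0.01,0.4,-0.1],[0,0,0]],
    [[0.01,0.5,-0.12],[0,0,0]],
    [[0.01,0.6,-0.14],[0,0,0]],
    [[0.01,0.65,-0.16],[0,0,0]],
    [[0.01,0.65,-0.16],[0,0,0]],
  ],
)

```text
time_s: 8.45
position: [0.5331, 0.0257, 0.2708]
ee_rot: [-75.4, -8.4, -93.8]
wrist_force: [0.7, 0.3, -0.6]
grip_width: 0.0911
```

```bash
python3 - <<'E'
from h import *
st()
im,d=eyes.read_camera('scene');cv2.imwrite('pics/scene4.png',cv2.resize(im[60:300,120:440,::-1],None,fx=2.4,fy=2.4));np.savez('scene4.npz',im=im,d=d,P=pts('scene',d))
p,R=tp(1.73,0.005,r=.164,beta=75,sg=-1);print(p,relR(p,R))
E
```

```text
8.45 q [  8.5   6.2  99.4 -12.5  62.2 105.8] p [0.5331 0.0257 0.2708] F [ 0.67  0.35 -0.58] w 0.0911
[0.5339441  0.01920724 0.23113337] ([0.005, 0.396, -0.093], [0.003, -0.004, -0.005])
```

View pics/scene4.png

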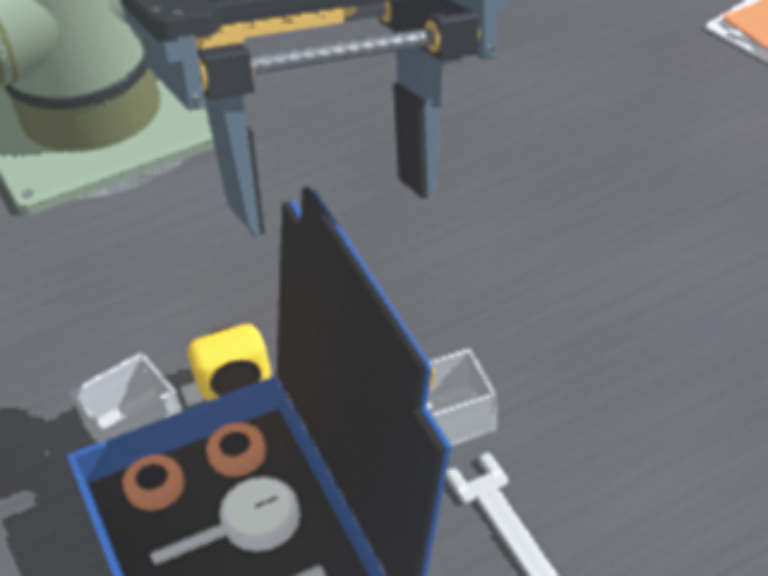

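Both fingertips are just above and either side of the lip line. I'll descend the last 40 mm.

Request:
apply_moves(
  targets=[
    [[0,0.08,-0.02],[0,0,0]],
    [[0,0.16,-0.04],[0,0,0]],
    [[0,0.24,-0.06],[0,0,0]],
    [[0,0.32,-0.08],[0,0,0]],
    [[0,0.4,-0.09],[0,0,0]],
    [[0,0.4,-0.09],[0,0,0]],
    [[0,0.4,-0.09],[0,0,0]],
    [[0,0.4,-0.09],[0,0,0]],
  ],
)

```text
time_s: 9.5
position: [0.5345, 0.0197, 0.2311]
ee_rot: [-75.3, -8.4, -93.8]
wrist_force: [-0.0, 0.0, 0.4]
grip_width: 0.0911
```

```bash
python3 - <<'E'
from h import *
st()
im,d=eyes.read_camera('scene');cv2.imwrite('pics/scene5.png',cv2.resize(im[60:300,120:440,::-1],None,fx=2.4,fy=2.4));np.savez('scene5.npz',im=im,d=d,P=pts('scene',d))
for ph,N in((1.73,-.035),(1.55,-.035),(1.4,-.035),(1.3,-.035),(1.25,-.035),(1.2,-.035),(1.15,-.035),(1.1,-.035)):
    p,R=tp(ph,N,r=.164,beta=75,sg=-1);print(ph,relR(p,R))
E
```

```text
9.5 q [  7.7   7.7 103.6 -13.1  56.5 106.5] p [0.5345 0.0197 0.2311] F [-0.04  0.01  0.42] w 0.0911
1.73 ([0.405, -0.005, -0.002], [0.003, -0.004, -0.005])
1.55 ([0.694, 0.078, -0.022], [0.003, 0.018, 0.078])
1.4 ([0.92, 0.185, -0.049], [0.003, 0.037, 0.147])
1.3 ([1.061, 0.274, -0.072], [0.003, 0.049, 0.193])
1.25 ([1.127, 0.323, -0.084], [0.002, 0.055, 0.217])
1.2 ([1.191, 0.376, -0.098], [0.002, 0.061, 0.24])
1.15 ([1.252, 0.431, -0.112], [0.002, 0.067, 0.263])
1.1 ([1.31, 0.49, -0.127], [0.002, 0.073, 0.286])
```

View pics/scene5.png

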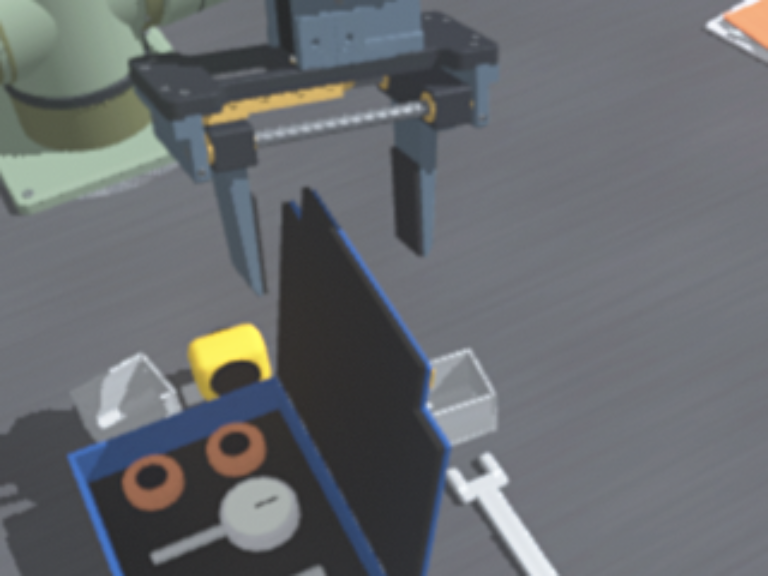

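The lid stands between the fingers, front fingertip at (265,290) and rear at (420,255). Next the rear finger pushes the lid forward gently.

Request:
apply_moves(
  targets=[
    [[0.2,0,0],[0,0,0]],
    [[0.4,0,0],[0,0,0]],
    [[0.5,0.02,-0.01],[0,0.005,0.025]],
    [[0.6,0.05,-0.015],[0,0.012,0.05]],
    [[0.69,0.08,-0.02],[0,0.018,0.078]],
    [[0.77,0.11,-0.03],[0,0.024,0.1]],
    [[0.85,0.15,-0.04],[0,0.03,0.124]],
    [[0.85,0.15,-0.04],[0,0.03,0.124]],
  ],
)

```text
time_s: 10.55
position: [0.5284, -0.0677, 0.2277]
ee_rot: [-75.4, 6.8, -93.6]
wrist_force: [-0.8, -0.2, -0.8]
grip_width: 0.0913
```

```bash
cat >> h.py <<'E'
def theta(P,d,im):
    "lid inner-face angle: dark points in lid region, x .56-.64; median of radial angle fit"
    from kin import H,ah,fh
    X=P-H;u=X@ah;f=X@fh;z=X[...,2];V=im.max(-1)
    m=(d>0)&(u>0.02)&(u<.09)&(np.hypot(f,z)>.06)&(np.hypot(f,z)<.175)&(z>.01)&(V<60)
    a=np.arctan2(z[m],f[m]);
    return np.percentile(a,[10,50,90]).round(3) if m.sum()>30 else None,int(m.sum())
E
python3 - <<'E'
from h import *
st()
z=np.load('scene5.npz');print(theta(z['P'],z['d'],z['im']))
im,d=eyes.read_camera('scene');P=pts('scene',d);print(theta(P,d,im));cv2.imwrite('pics/scene6.png',cv2.resize(im[60:300,120:440,::-1],None,fx=2.4,fy=2.4))
for ph,N in((1.45,-.035),(1.35,-.035),(1.3,-.035),(1.25,-.035),(1.2,-.035),(.85,.03)):
    p,R=tp(ph,N,r=.164,beta=75,sg=-1);print(ph,relR(p,R))
E
```

```text
10.55 q [-14.3   7.2 104.4  11.2  55.6  74.9] p [ 0.5284 -0.0677  0.2277] F [-0.76 -0.18 -0.81] w 0.0913
(array([1.755, 1.76 , 1.764]), 1521)
(array([1.444, 1.445, 1.453]), 284)
1.45 ([-0.011, -0.005, 0.003], [0.003, -0.0, 0.001])
1.35 ([0.151, 0.037, -0.008], [0.003, 0.012, 0.047])
1.3 ([0.23, 0.064, -0.015], [0.003, 0.018, 0.07])
1.25 ([0.308, 0.095, -0.022], [0.003, 0.024, 0.093])
1.2 ([0.384, 0.129, -0.031], [0.003, 0.03, 0.116])
0.85 ([0.317, 0.109, -0.026], [0.003, 0.073, 0.278])
```

View pics/scene6.png

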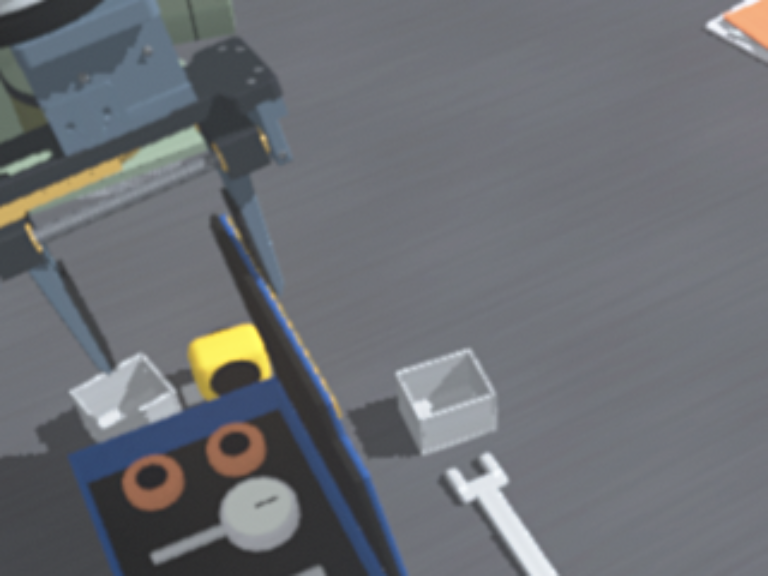

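The lid is at about 1.44 and held by the rear finger. I'll push on past the balance point and stop.

Request:
apply_moves(
  targets=[
    [[0.06,0.015,0],[0,0.004,0.015]],
    [[0.13,0.03,-0.005],[0,0.01,0.038]],
    [[0.19,0.05,-0.01],[0,0.015,0.058]],
    [[0.26,0.075,-0.017],[0,0.02,0.08]],
    [[0.32,0.1,-0.023],[0,0.025,0.097]],
    [[0.35,0.115,-0.027],[0,0.027,0.106]],
    [[0.35,0.115,-0.027],[0,0.027,0.106]],
    [[0.35,0.115,-0.027],[0,0.027,0.106]],
  ],
)

```text
time_s: 11.6
position: [0.5269, -0.0994, 0.2122]
ee_rot: [-75.3, 20.0, -93.4]
wrist_force: [-0.8, 1.0, -0.4]
grip_width: 0.0914
```

```bash
cat > look.py <<'E'
from h import *
import sys
st()
im,d=eyes.read_camera('scene');P=pts('scene',d);print('scene',theta(P,d,im));cv2.imwrite('pics/%s.png'%sys.argv[1],cv2.resize(im[60:300,120:440,::-1],None,fx=2.4,fy=2.4))
np.savez('last.npz',im=im,d=d,P=P)
for a in sys.argv[2:]:
    ph,N,r=map(float,a.split(','))
    p,R=tp(ph,N,r=r,beta=75,sg=-1);print(ph,N,r,relR(p,R))
E
python3 look.py scene7 1.22,-.035,.164 1.05,-.002,.164 .85,.03,.164 .8,.04,.164
```

```text
11.6 q [-26.6  11.3 104.3  27.5  60.9  56.5] p [ 0.5269 -0.0994  0.2122] F [-0.79  1.02 -0.36] w 0.0914
scene (None, 10)
1.22 -0.035 0.164 ([0.014, -0.003, -0.001], [0.003, 0.001, 0.001])
1.05 -0.002 0.164 ([-0.039, 0.023, -0.008], [0.003, 0.022, 0.079])
0.85 0.03 0.164 ([-0.023, -0.001, -0.002], [0.003, 0.047, 0.172])
0.8 0.04 0.164 ([-0.033, -0.023, 0.004], [0.003, 0.053, 0.195])
```

View pics/scene7.png

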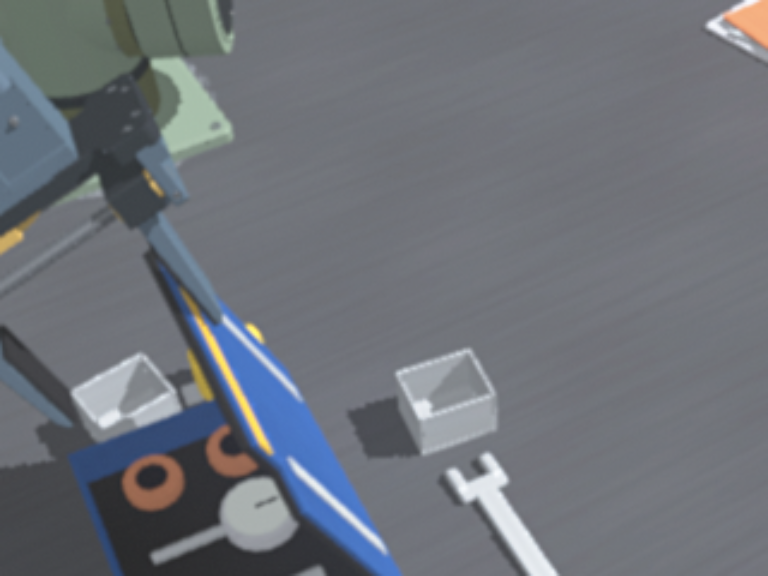

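The lid is past balance and leaning forward on the rear finger. I'll turn the hand about its tip so the rear finger lets go and the front finger sits under the lid's path.

Request:
apply_moves(
  targets=[
    [[-0.03,0.01,0],[0,0.012,0.045]],
    [[-0.03,0.01,0],[0,0.024,0.09]],
    [[-0.03,0.01,0],[0,0.036,0.13]],
    [[-0.02,0,0],[0,0.047,0.17]],
    [[-0.02,0,0],[0,0.047,0.17]],
    [[-0.02,0,0],[0,0.047,0.17]],
    [[-0.02,0,0],[0,0.047,0.17]],
    [[-0.02,0,0],[0,0.047,0.17]],
  ],
)

```text
time_s: 12.65
position: [0.5269, -0.0974, 0.2131]
ee_rot: [-75.5, 41.1, -93.7]
wrist_force: [-0.3, -0.3, 0.2]
grip_width: 0.0913
```

```bash
cat >> h.py <<'E'
def theta2(P,d,im):
    from kin import H,ah,fh
    hs=cv2.cvtColor(im,cv2.COLOR_RGB2HSV);X=P-H;u=X@ah;f=X@fh;z=X[...,2];r=np.hypot(f,z)
    m=(d>0)&(abs(u)<.1)&(r>.05)&(r<.145)&(z>.005)&(hs[...,0]>100)&(hs[...,0]<130)&(hs[...,1]>120)
    if m.sum()<30:return None
    a=np.arctan2(z[m],f[m])-np.arcsin(.009/r[m]);return np.percentile(a,[10,50,90]).round(3),int(m.sum())
E
sed -i "s/^np.savez/print('outer',theta2(P,d,im))\nnp.savez/" look.py
python3 look.py scene8 .85,.03,.164 .8,.04,.164
```

```text
12.65 q [-36.7  18.4 103.8  44.2  74.1  43.5] p [ 0.5269 -0.0974  0.2131] F [-0.3  -0.34  0.21] w 0.0913
scene (None, 3)
outer (array([1.024, 1.029, 1.034]), 2470)
0.85 0.03 0.164 ([-0.002, 0.002, -0.002], [0.003, -0.001, 0.002])
0.8 0.04 0.164 ([-0.02, -0.016, 0.003], [0.003, 0.005, 0.025])
```

View pics/scene8.png

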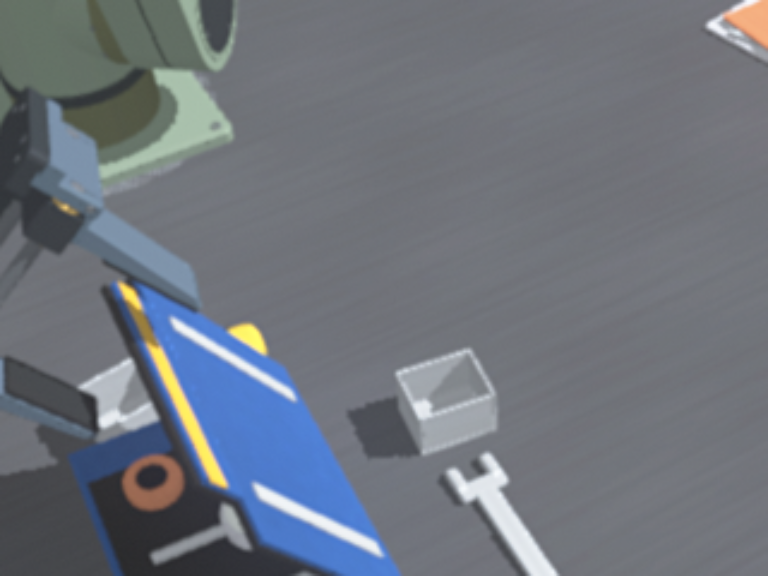

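The lid is falling free at about 1.03 rad, clear of both fingers, with the front finger waiting below at (60,390). Holding still.

Request:
apply_moves(
  targets=[
    [[0,0,0],[0,0,0]],
    [[0,0,0],[0,0,0]],
    [[0,0,0],[0,0,0]],
    [[0,0,0],[0,0,0]],
    [[0,0,0],[0,0,0]],
    [[0,0,0],[0,0,0]],
    [[0,0,0],[0,0,0]],
    [[0,0,0],[0,0,0]],
  ],
)

```text
time_s: 13.7
position: [0.5269, -0.0981, 0.2124]
ee_rot: [-75.6, 41.1, -93.8]
wrist_force: [0.9, -1.1, -1.2]
grip_width: 0.0912
```

```bash
python3 look.py scene9 .85,.03,.164
```

```text
13.7 q [-36.7  18.5 103.8  44.2  74.1  43.5] p [ 0.5269 -0.0981  0.2124] F [ 0.9  -1.06 -1.18] w 0.0912
scene (None, 10)
outer (array([0.748, 0.757, 0.765]), 4244)
0.85 0.03 0.164 ([-0.01, 0.001, -0.001], [0.003, -0.002, 0.002])
```

View pics/scene9.png

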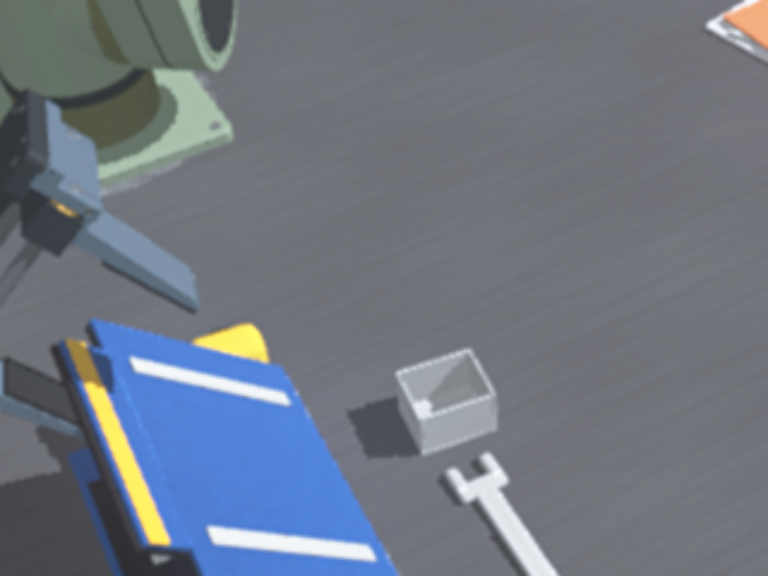

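The front finger now carries the lid at 0.757 rad, the predicted contact angle, and the wrist force is about 1.2 N down. I'll hold one more second to confirm it's at rest.

Request:
apply_moves(
  targets=[
    [[0,0,0],[0,0,0]],
    [[0,0,0],[0,0,0]],
    [[0,0,0],[0,0,0]],
    [[0,0,0],[0,0,0]],
    [[0,0,0],[0,0,0]],
    [[0,0,0],[0,0,0]],
    [[0,0,0],[0,0,0]],
    [[0,0,0],[0,0,0]],
  ],
)

```text
time_s: 14.75
position: [0.5269, -0.0979, 0.2126]
ee_rot: [-75.6, 41.2, -93.8]
wrist_force: [0.3, -1.6, -1.0]
grip_width: 0.091
```

```bash
python3 look.py scene10 .85,.03,.164 .81,.034,.164 .75,.0405,.164 .7,.0455,.164 .65,.0455,.164 .6,.0455,.164 .55,.0455,.164 .5,.0455,.164
```

```text
14.75 q [-36.7  18.5 103.8  44.2  74.1  43.5] p [ 0.5269 -0.0979  0.2126] F [ 0.28 -1.62 -0.97] w 0.091
scene (None, 9)
outer (array([0.749, 0.758, 0.766]), 4221)
0.85 0.03 0.164 ([-0.008, 0.002, -0.002], [0.003, -0.001, 0.002])
0.81 0.034 0.164 ([0.018, -0.01, 0.002], [0.003, 0.003, 0.02])
0.75 0.0405 0.164 ([0.053, -0.029, 0.007], [0.003, 0.011, 0.048])
0.7 0.0455 0.164 ([0.087, -0.046, 0.011], [0.003, 0.017, 0.071])
0.65 0.0455 0.164 ([0.172, -0.054, 0.014], [0.003, 0.023, 0.094])
0.6 0.0455 0.164 ([0.257, -0.057, 0.015], [0.003, 0.029, 0.117])
0.55 0.0455 0.164 ([0.342, -0.056, 0.015], [0.003, 0.035, 0.14])
0.5 0.0455 0.164 ([0.427, -0.052, 0.014], [0.003, 0.041, 0.163])
```

The lid is at rest on the finger (0.758 again). Now lowering, with the hand turning parallel to the lid.

Request:
apply_moves(
  targets=[
    [[0.02,-0.01,0],[0,0.003,0.02]],
    [[0.04,-0.02,0.005],[0,0.008,0.038]],
    [[0.06,-0.03,0.008],[0,0.012,0.053]],
    [[0.09,-0.045,0.01],[0,0.017,0.071]],
    [[0.13,-0.05,0.013],[0,0.02,0.083]],
    [[0.17,-0.055,0.014],[0,0.023,0.094]],
    [[0.21,-0.055,0.015],[0,0.026,0.105]],
    [[0.25,-0.055,0.015],[0,0.029,0.116]],
  ],
)

```text
time_s: 15.8
position: [0.5255, -0.1207, 0.2003]
ee_rot: [-75.4, 55.6, -93.6]
wrist_force: [-0.8, -0.8, -0.5]
grip_width: 0.0911
```

```bash
python3 look.py scene11 .6,.0455,.166  .55,.0455,.166 .5,.0455,.166 .45,.0455,.166 .4,.0455,.166 .35,.0455,.166
```

```text
15.8 q [-43.2  26.7 102.9  51.3  83.9  36.1] p [ 0.5255 -0.1207  0.2003] F [-0.81 -0.76 -0.47] w 0.0911
scene (None, 29)
outer (array([0.589, 0.6  , 0.61 ]), 4998)
0.6 0.0455 0.166 ([-0.008, -0.023, 0.005], [0.003, -0.001, 0.0])
0.55 0.0455 0.166 ([0.076, -0.043, 0.01], [0.003, 0.005, 0.024])
0.5 0.0455 0.166 ([0.16, -0.059, 0.015], [0.003, 0.011, 0.047])
0.45 0.0455 0.166 ([0.246, -0.071, 0.018], [0.003, 0.017, 0.07])
0.4 0.0455 0.166 ([0.331, -0.078, 0.02], [0.003, 0.023, 0.093])
0.35 0.0455 0.166 ([0.417, -0.082, 0.021], [0.002, 0.029, 0.116])
```

View pics/scene11.png

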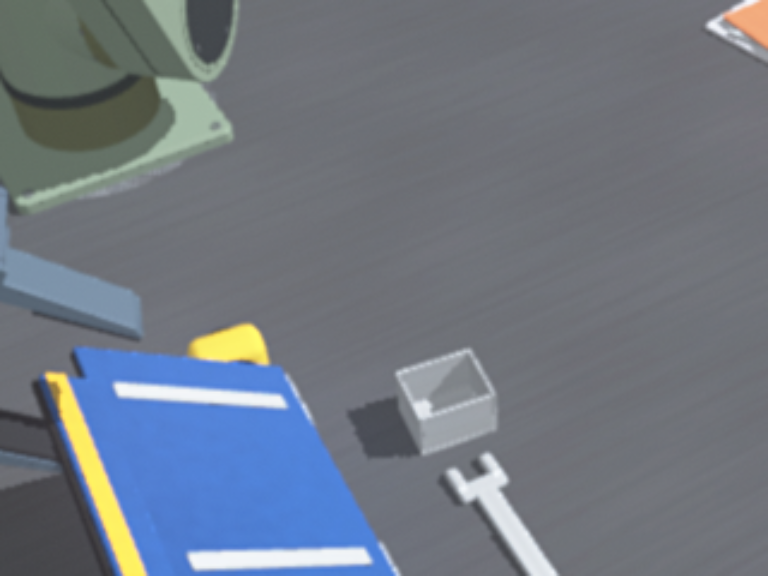

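It's tracking at 0.600. Continuing down.

Request:
apply_moves(
  targets=[
    [[0.03,-0.03,0.005],[0,0.003,0.012]],
    [[0.076,-0.04,0.01],[0,0.005,0.024]],
    [[0.12,-0.05,0.012],[0,0.008,0.036]],
    [[0.16,-0.06,0.015],[0,0.011,0.047]],
    [[0.2,-0.065,0.016],[0,0.014,0.058]],
    [[0.245,-0.07,0.018],[0,0.017,0.07]],
    [[0.29,-0.075,0.019],[0,0.02,0.081]],
    [[0.33,-0.08,0.02],[0,0.023,0.093]],
  ],
)

```text
time_s: 16.85
position: [0.5238, -0.1461, 0.1777]
ee_rot: [-75.1, 67.1, -93.3]
wrist_force: [0.2, 1.0, -0.9]
grip_width: 0.0912
```

```bash
python3 look.py scene12 .4,.0455,.167  .35,.0455,.167 .3,.0455,.167 .25,.0455,.167
```

```text
16.85 q [-47.3  35.1 101.5  54.9  91.4  31.1] p [ 0.5238 -0.1461  0.1777] F [ 0.16  1.04 -0.91] w 0.0912
scene (None, 12)
outer (array([0.392, 0.405, 0.417]), 5663)
0.4 0.0455 0.167 ([0.001, -0.011, 0.003], [0.003, -0.0, -0.0])
0.35 0.0455 0.167 ([0.085, -0.031, 0.008], [0.003, 0.006, 0.023])
0.3 0.0455 0.167 ([0.17, -0.047, 0.012], [0.003, 0.012, 0.046])
0.25 0.0455 0.167 ([0.255, -0.058, 0.015], [0.003, 0.018, 0.069])
```

Request:
apply_moves(
  targets=[
    [[0.03,-0.015,0.003],[0,0.002,0.008]],
    [[0.06,-0.025,0.006],[0,0.004,0.016]],
    [[0.09,-0.033,0.008],[0,0.006,0.024]],
    [[0.12,-0.038,0.009],[0,0.008,0.032]],
    [[0.15,-0.043,0.01],[0,0.01,0.04]],
    [[0.18,-0.048,0.012],[0,0.012,0.048]],
    [[0.21,-0.052,0.013],[0,0.015,0.057]],
    [[0.24,-0.056,0.015],[0,0.017,0.065]],
  ],
)

```text
time_s: 17.9
position: [0.523, -0.1608, 0.1579]
ee_rot: [-75.0, 75.1, -93.2]
wrist_force: [-0.8, 0.0, -0.7]
grip_width: 0.0913
```

```bash
python3 look.py scene13 .25,.0455,.167  .2,.0455,.168 .15,.0455,.168 .1,.0455,.168; python3 -c "
from h import *
im,d=eyes.read_camera('top');cv2.imwrite('pics/top13.png',im[:,:,::-1])"
```

```text
17.9 q [-49.3  41.3 100.5  57.   96.3  28.4] p [ 0.523  -0.1608  0.1579] F [-0.75  0.02 -0.69] w 0.0913
scene (None, 10)
outer (array([0.249, 0.263, 0.276]), 5968)
0.25 0.0455 0.167 ([0.019, -0.005, 0.001], [0.003, 0.001, 0.004])
0.2 0.0455 0.168 ([0.103, -0.034, 0.008], [0.003, 0.007, 0.027])
0.15 0.0455 0.168 ([0.189, -0.049, 0.012], [0.003, 0.014, 0.05])
0.1 0.0455 0.168 ([0.275, -0.06, 0.015], [0.003, 0.02, 0.073])
```

View pics/scene13.png

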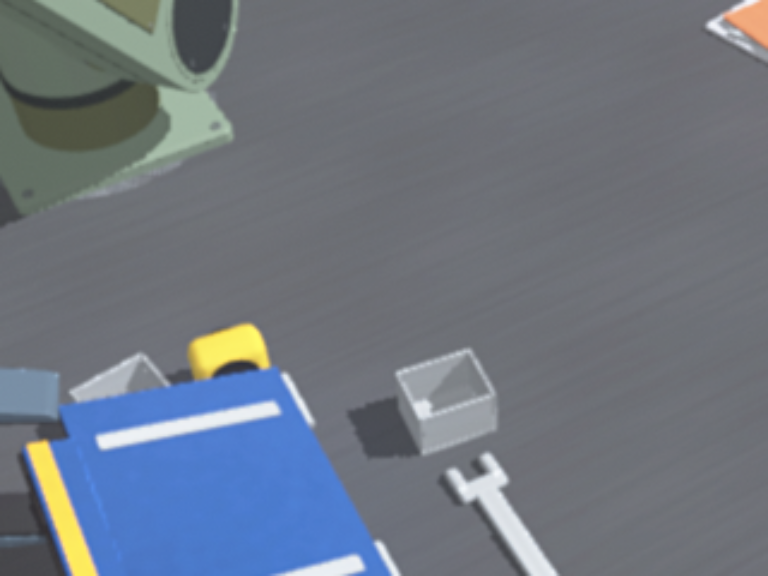

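View pics/top13.png

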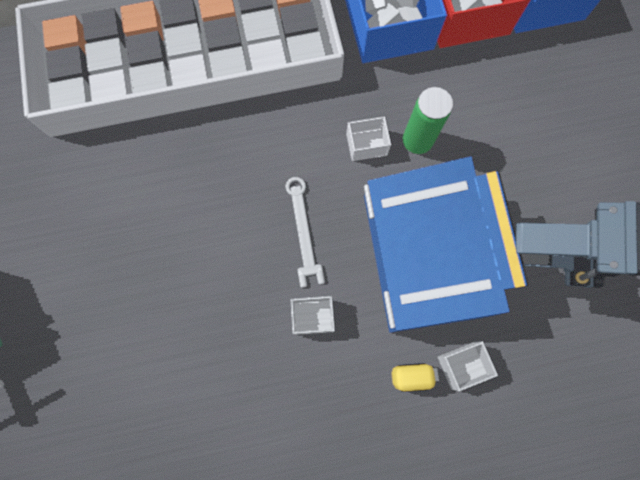

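The lid is at 0.26 on the lower finger and everything else is untouched. I'll keep lowering at about 0.15 rad/s or slower.

Request:
apply_moves(
  targets=[
    [[0.03,-0.01,0.002],[0,0.001,0.006]],
    [[0.06,-0.02,0.004],[0,0.004,0.015]],
    [[0.09,-0.03,0.007],[0,0.006,0.023]],
    [[0.12,-0.037,0.009],[0,0.008,0.031]],
    [[0.15,-0.042,0.01],[0,0.011,0.039]],
    [[0.18,-0.047,0.012],[0,0.013,0.047]],
    [[0.21,-0.052,0.013],[0,0.015,0.056]],
    [[0.24,-0.056,0.014],[0,0.017,0.064]],
  ],
)

```text
time_s: 19.0
position: [0.5222, -0.1725, 0.1362]
ee_rot: [-74.8, 83.1, -93.0]
wrist_force: [-0.4, 0.3, -1.1]
grip_width: 0.0914
```

```bash
python3 look.py scene14 .12,.0455,.168  .1,.0455,.168 .05,.0455,.168 .02,.0455,.168 0,.0455,.168 0,.0405,.168
```

```text
19.0 q [-50.5  47.7  99.4  58.8 101.   26.1] p [ 0.5222 -0.1725  0.1362] F [-0.4   0.34 -1.15] w 0.0914
scene (None, 10)
outer (array([0.108, 0.122, 0.137]), 6045)
0.12 0.0455 0.168 ([0.001, -0.001, 0.0], [0.003, 0.0, 0.0])
0.1 0.0455 0.168 ([0.034, -0.01, 0.003], [0.003, 0.002, 0.009])
0.05 0.0455 0.168 ([0.119, -0.028, 0.007], [0.003, 0.009, 0.032])
0.02 0.0455 0.168 ([0.171, -0.037, 0.01], [0.003, 0.012, 0.046])
0.0 0.0455 0.168 ([0.205, -0.042, 0.011], [0.003, 0.015, 0.056])
0.0 0.0405 0.168 ([0.255, -0.036, 0.01], [0.003, 0.015, 0.056])
```

Request:
apply_moves(
  targets=[
    [[0.025,-0.008,0.002],[0,0.002,0.006]],
    [[0.05,-0.014,0.004],[0,0.004,0.013]],
    [[0.075,-0.02,0.005],[0,0.006,0.02]],
    [[0.1,-0.025,0.006],[0,0.008,0.027]],
    [[0.125,-0.03,0.007],[0,0.01,0.034]],
    [[0.15,-0.034,0.009],[0,0.011,0.041]],
    [[0.175,-0.038,0.01],[0,0.013,0.048]],
    [[0.2,-0.042,0.011],[0,0.015,0.056]],
  ],
)

```text
time_s: 20.05
position: [0.5219, -0.1792, 0.1169]
ee_rot: [50.2, 90.0, 32.0]
wrist_force: [-1.0, -1.1, -1.1]
grip_width: 0.0909
```

```bash
python3 look.py scene15 0,.0455,.168 0,.0405,.168 0,.0385,.168
```

```text
20.05 q [-51.1  53.1  98.4  60.4 105.   24.4] p [ 0.5219 -0.1792  0.1169] F [-0.96 -1.12 -1.12] w 0.0909
scene (None, 0)
outer (array([-0.01 ,  0.005,  0.02 ]), 6009)
0.0 0.0455 0.168 ([0.007, -0.002, 0.0], [0.003, -0.0, -0.0])
0.0 0.0405 0.168 ([0.057, -0.002, 0.0], [0.003, -0.0, -0.0])
0.0 0.0385 0.168 ([0.077, -0.002, 0.0], [0.003, -0.0, -0.0])
```

View pics/scene15.png

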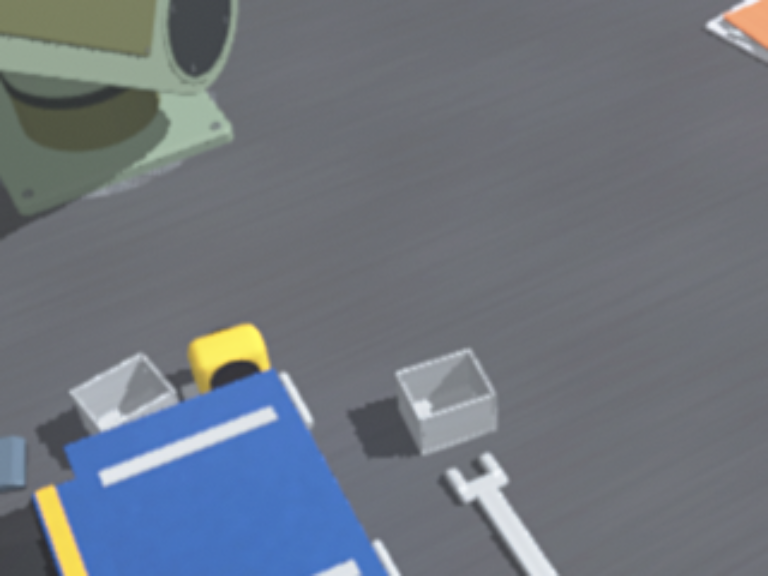

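The lid is essentially shut (about 0.005). I'll lower the finger another 8 mm so the lid rests on the rim, then check.

Request:
apply_moves(
  targets=[
    [[0.01,0,0],[0,0,0]],
    [[0.02,0,0],[0,0,0]],
    [[0.03,0,0],[0,0,0]],
    [[0.04,0,0],[0,0,0]],
    [[0.05,0,0],[0,0,0]],
    [[0.06,0,0],[0,0,0]],
    [[0.07,0,0],[0,0,0]],
    [[0.08,0,0],[0,0,0]],
  ],
)

```text
time_s: 21.1
position: [0.5218, -0.1791, 0.109]
ee_rot: [-47.5, 90.0, -65.7]
wrist_force: [0.4, -0.3, -0.8]
grip_width: 0.0908
```

```bash
python3 look.py scene16 0,.0385,.168 0,.0385,.268; python3 - <<'E'
from h import *
from kin import H,ah,fh
z=np.load('last.npz');P,d,im=z['P'],z['d'],z['im']
X=P-H;u=X@ah;f=X@fh
for a,b in((.02,.05),(.1,.14),(.16,.18)):
    m=(d>0)&(abs(u)<.07)&(f>a)&(f<b)&(P[...,2]>.05)&(P[...,2]<.1);print(a,b,np.median(P[m][:,2]),m.sum())
E
```

```text
21.1 q [-51.1  53.8  98.4  60.2 104.6  23.8] p [ 0.5218 -0.1791  0.109 ] F [ 0.42 -0.31 -0.84] w 0.0908
scene (None, 0)
outer (array([-0.017, -0.002,  0.013]), 6000)
0.0 0.0385 0.168 ([0.004, -0.003, 0.001], [0.003, 0.0, 0.0])
0.0 0.0385 0.268 ([0.004, -0.97, 0.254], [0.003, 0.0, 0.0])
0.02 0.05 0.07900531128469473 1433
0.1 0.14 0.07893160866386319 2103
0.16 0.18 0.07941283919631931 1082
```

The lid top is level at 79 mm from hinge to lip, so it's shut and the finger hangs free. Withdrawing to the front.

Request:
apply_moves(
  targets=[
    [[0,-0.1,0.02],[0,0,0]],
    [[0,-0.22,0.05],[0,0,0]],
    [[0,-0.36,0.09],[0,0,0]],
    [[0,-0.5,0.13],[0,0,0]],
    [[0,-0.65,0.17],[0,0,0]],
    [[0,-0.8,0.2],[0,0,0]],
    [[0,-0.9,0.24],[0,0,0]],
    [[0,-0.95,0.25],[0,0,0]],
  ],
)

```text
time_s: 22.15
position: [0.516, -0.2779, 0.109]
ee_rot: [-41.3, 89.9, -59.5]
wrist_force: [0.2, -0.6, -0.3]
grip_width: 0.0912
```

Request:
apply_moves(
  targets=[
    [[-0.1,-0.02,0],[0,0,0]],
    [[-0.25,-0.05,0],[0,0,0]],
    [[-0.4,-0.08,0],[0,0,0]],
    [[-0.55,-0.1,0],[0,0,0]],
    [[-0.6,-0.1,0],[0,0,0]],
    [[-0.6,-0.1,0],[0,0,0]],
    [[-0.6,-0.1,0],[0,0,0]],
    [[-0.6,-0.1,0],[0,0,0]],
  ],
)

```text
time_s: 23.15
position: [0.5129, -0.2865, 0.1686]
ee_rot: [178.2, 90.0, 160.1]
wrist_force: [-0.2, 0.2, 1.1]
grip_width: 0.0911
```

```bash
python3 look.py scene17; python3 - <<'E'
from h import *
from kin import H,ah,fh
z=np.load('last.npz');P,d,im=z['P'],z['d'],z['im']
X=P-H;u=X@ah;f=X@fh
for a,b in((.02,.05),(.1,.14),(.16,.18)):
    m=(d>0)&(abs(u)<.07)&(f>a)&(f<b)&(P[...,2]>.05)&(P[...,2]<.1);print(a,b,np.median(P[m][:,2]),m.sum())
im,d=eyes.read_camera('top');cv2.imwrite('pics/top17.png',im[:,:,::-1])
a=np.load('top0.npz')['im'];df=cv2.absdiff(a,im).max(-1);print('changed in wrench/pocket areas',[(df[y0:y1,x0:x1]>60).sum() for x0,x1,y0,y1 in((280,335,170,340),(385,500,342,395),(343,392,112,150),(403,455,85,155))])
cv2.imwrite('pics/scene17f.png',np.load('last.npz')['im'][:,:,::-1])
E
```

```text
23.15 q [-56.9  52.9  85.5  59.  114.6  34.7] p [ 0.5129 -0.2865  0.1686] F [-0.15  0.25  1.11] w 0.0911
scene (None, 0)
outer (array([-0.017, -0.001,  0.014]), 6013)
0.02 0.05 0.07900196982565402 1433
0.1 0.14 0.0789145734687955 2093
0.16 0.18 0.07944283280662393 1092
changed in wrench/pocket areas [np.int64(0), np.int64(42), np.int64(28), np.int64(0)]
```

View pics/scene17f.png

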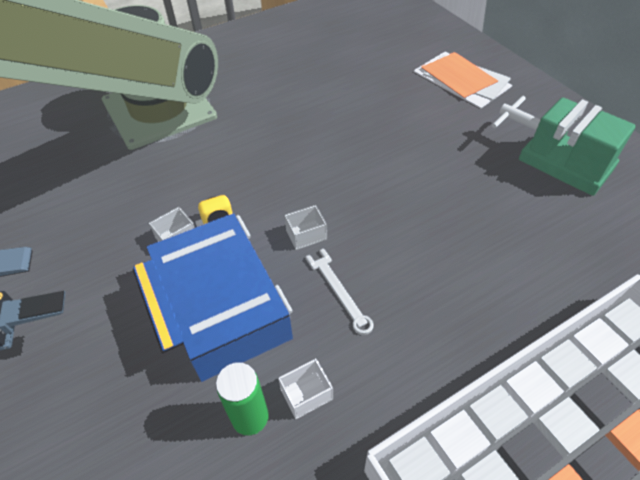

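View pics/top17.png

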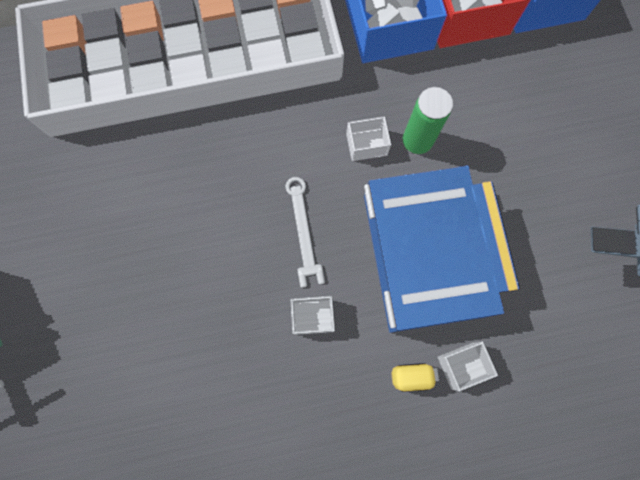

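The lid is shut, the hand is well clear (fingers at about (30,290) in the scene view), and the loose things are where they were. Handing in.

```bash
python3 -c "
from h import *
print(order.close_job());st()"
```

```text
the job is handed in; nothing more can be done
None
the job is handed in; nothing more can be done
```

The case is shut and the job is handed in at about 23 s of the 58 s allowed; no verdict was reported.

**What I did:** I straddled the lid's lip with the open gripper. The rear finger tipped the lid past its balance, to about 1.2 rad. I then turned the hand so that finger let go, and the lid fell free onto the front finger waiting underneath. It came to rest there at about 0.76 rad, which puts the lip roughly 125 mm above the case. I lowered it at 0.12 to 0.2 rad/s until it was shut, dropped the finger clear of the lip, and backed out to the front.

**Last checks:**
- **Lid:** its angle read about 0.00 rad and did not change after the hand left. The outer face measured level at 79 mm from hinge to lip.
- **Loose things:** before and after pictures show none of them moved. The few changed pixels near two pockets look like shadow from the lid.
- **Hand:** it stopped about 9 cm in front of the lip, touching nothing. The wrist-force readings never exceeded about 2 N.

**One disagreement:** the camera put the open lid at 1.755 rad, slightly above the stated 1.62 to 1.73. I took this as a calibration offset of about 0.03 rad; every later contact angle matched what I expected.

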